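# Lock the last push-pin of a processor cooler

## Task

Three of the four black push-pins that fix the processor cooler to the motherboard are locked; one still stands up. Press the head of that one straight down with your fingertips until it is fully home, level with the others, without ramming it, then draw back. Do not touch the other three pins, the fan or cooler, or anything else on the board, do not pull any pin up, and leave the things lying around where they are.

Things in the scene. Friction and masses are not known exactly. Their poses are not given: they have to be found in the camera images.
- open_pin_top (a point): Centre of the flat top of the push-pin head that is still up (released): a ribbed black cylinder 15 mm across and 23 mm tall, sliding straight up and down on a white shaft. Its top starts 65.5 to 67 mm above the table and shows a band of the white shaft below the head; locked home it is at 60 mm, level with the other three tops. Which corner of the cooler it is on varies. z is up.
- open_pin (a joint): Travel of that head in m: 0 = released (up), growing downward to 0.007 = locked home against its stop; it starts between 0 and 0.0015. About 6 N of push moves it, it stays where it is left, and a pull would draw it up (negative).
- open_post: The whole fastener that is still up (fixed post plus its head). Origin on its axis on the mat, 2 mm above the table; z up.
- locked1_pin_top (a point): Centre of the flat top of a push-pin head that is already locked: a ribbed black cylinder 15 mm across and 23 mm tall, sliding straight up and down on a white shaft, top 60 mm above the table. To be left alone.
- locked1_pin (a joint): Travel of that locked head in m: 0.007 = locked home, less = being pulled up.
- locked1_post: The whole of that locked fastener (fixed post plus its head). Origin on its axis on the mat, 2 mm above the table; z up.
- locked2_pin_top (a point): Centre of the flat top of a push-pin head that is already locked: a ribbed black cylinder 15 mm across and 23 mm tall, sliding straight up and down on a white shaft, top 60 mm above the table. To be left alone.
- locked2_pin (a joint): Travel of that locked head in m: 0.007 = locked home, less = being pulled up.
- locked2_post: The whole of that locked fastener (fixed post plus its head). Origin on its axis on the mat, 2 mm above the table; z up.
- locked3_pin_top (a point): Centre of the flat top of a push-pin head that is already locked: a ribbed black cylinder 15 mm across and 23 mm tall, sliding straight up and down on a white shaft, top 60 mm above the table. To be left alone.
- locked3_pin (a joint): Travel of that locked head in m: 0.007 = locked home, less = being pulled up.
- locked3_post: The whole of that locked fastener (fixed post plus its head). Origin on its axis on the mat, 2 mm above the table; z up.
- board: Green motherboard, 244 x 226 mm, bolted with its cooler and fan to an aluminium test-bench tray that does not move; top face 20 mm above the table. Origin on the mat (2 mm above the table) under the cooler's centre; x towards the board's far edge, y towards the rear sockets, z up. Sockets and heatsinks at y = +55 to +91 mm and at x = +56 to +72 mm reach up to 52 mm above the table.
- fan_top (a point): Centre of the open grey fan on the round aluminium cooler, 53 mm above the table, level with the top of the fan's frame ring. Cooler and fan are 89 mm across; the four push-pins stand round them at x, y = +/-37.5 mm in the board's frame.
- memory_top (a point): Top middle of the nearer of two blue memory modules standing on the board, 56 mm above the table. They run 130 mm along the board's x, 6 mm thick, at y = -75.5 and -94.5 mm in its frame.
- spool: Loose steel-grey solder spool, 54 mm across, 55 mm tall, standing beside the board. Origin under its centre.
- bottle: Loose white cleaner bottle with a blue cap, 50 mm across, 125 mm tall, standing beside the board. Origin under its centre.
- drive: Loose hard disk drive lying flat right of the board, 147 x 102 x 25 mm. Origin under its centre.
- driver: Loose screwdriver with orange handle, 170 mm long, lying beyond the board. x runs along it from handle to tip.
Not all that is in view belongs to the job. Of the things shaped like the spool, the steel one is meant.

How it is judged:
By the outcome, as a careful person would: the job done as asked, in the order asked, and still so for the second after the job is handed in, with the robot touching nothing.
It also fails if it takes over 32 s, if anything falls off the work surface, if the arm or the gripper's body presses on something with over 40 N, if the wrist force passes 120 N, or if a joint passes its speed limit or range.

## Robot

A 7-joint arm with a two-finger parallel gripper is mounted at the origin on the work surface. World frame = base frame: x ahead of the robot, y to its left, z up, the work surface at z = 0. Lengths are in m, angles in rad, forces in N, time in s.
With the tool pointing down it reaches from about 0.35 to 0.9 m from the base axis. Payload 19.9 kg.
Tool frame: the origin (TCP) lies between the finger pads; the fingertips stand 19 mm ahead of it and the grasp point (between the pads) is the TCP; z points along the fingers, y is the line along which they close (so a half turn about z gives the same grasp; the last joint's range is limited). The gripper opens to 94 mm and grips with 3 to 60 N. Pads are 16 mm wide; open, the fingers measure 119 mm over their backs; the gripper's body (75 mm by 177 mm) begins 78 mm behind the grasp point.
Start: joints at [-1.258, 0.417, -0.01, 1.614, 0.005, 1.111, -0.053], TCP at [0.217, 0.586, 0.224] pointing down, gripper open.
Joint ranges: [-2.81, 2.81], [-0.39, 2.02], [-1.27, 1.25], [0.06, 2.57], [-1.19, 4.33], [0.19, 2], [-2.82, 2.82]. Speed limits (rad/s): [1.89, 1.89, 2.39, 2.39, 3.01, 3.01, 3.01].

## Interface

Orientations are given as a 3x3 rotation matrix whose columns are the frame's x, y, z axes.
In Python, from rig import robot gives the robot as it stands. Calls block until the motion is done:
- robot.move_ptp(position, orientation): joint-space move of the TCP to a pose.
- robot.move_linear(position, velocity=0.15, frame=None, threshold=None): straight line of the TCP; frame=None keeps the orientation; velocity is the mean speed in m/s. With threshold (N) it stops when the force on the tool has changed by that much, and returns True; else False.
- robot.goto_joints(angles): joint-space move.
- robot.gripper_to(opening): finger opening in m; the grip force is fixed at half the most; returns when the fingers have stopped.
- robot.pause(seconds).
- robot.ik(position, orientation): joint angles nearest the present ones, or None.
- robot.get_state(): the state.
- robot.grab_frame(name): name is "scene" or "side" or "wrist"; returns the picture (400x640x3 uint8, red, green, blue); there is no depth.
- robot.camera_info(name): a dict with "fx", "fy", "cx", "cy" (pixels), "dist" ([k1, k2, p1, p2, k3] as OpenCV has them; the pictures are not rectified), "rvec" (rotation vector, rad) and "tvec" (3), from world to camera coordinates, as OpenCV has them. Camera axes: x right, y down, z forward; pixel columns grow to the right and rows downward; lengths in m; the calibration is good to about 2 mm. A picture is of the moment at which its call begins: read the wrist's pose just before it. camera_info takes no time and is no camera call; for the wrist camera it gives the pose at the moment of the call.
A pose or a line that the arm cannot do raises robot.PlanningError and nothing moves.
- robot.sign_off(): hands the job in; it is judged then, once.
The state is a dict: "time": time; "qpos": joint angles; "joint_vel": joint speeds; "effort": joint torques, N m; "ee_pos": TCP position; "tool_rot": TCP orientation; "force": force on the tool from outside, world axes, zero at the start; "moment": the same for the moment, N m; "opening": finger opening in m; "grasp_force": force on a finger pad.
Only numpy, scipy, OpenCV 4.12 (cv2) and the standard library are available. Lean on these libraries where they do the work, as an engineer would, in place of code of your own. Each camera call takes 0.05 s, during which the arm holds its last target. There are 200 camera calls.

## Working session

There is one attempt and no reset: what is moved stays moved. The work goes in short steps, each a Python script; the robot and the scene stay as the last script left them, time stands still between calls to the robot, and variables do not carry over. Pictures are saved under pics/ and viewed, at most 10 in all, crops included, and the job is handed in when it is done.

```bash
mkdir -p pics
cat > h.py <<'E'
import cv2, numpy as np
from rig import robot
def save(img,name): cv2.imwrite('pics/'+name, cv2.cvtColor(img,cv2.COLOR_RGB2BGR))
def cam(n):
    c=robot.camera_info(n); K=np.array([[c['fx'],0,c['cx']],[0,c['fy'],c['cy']],[0,0,1.]])
    return K,np.array(c['dist'],float),np.array(c['rvec'],float),np.array(c['tvec'],float)
def ray(c,uv):
    K,d,r,t=c; R=cv2.Rodrigues(r)[0]
    p=cv2.undistortPoints(np.array([[uv]],float),K,d)[0,0]
    return -R.T@t, R.T@np.array([p[0],p[1],1])
def at_z(c,uv,z):
    o,v=ray(c,uv); return o+v*(z-o[2])/v[2]
def proj(c,P):
    K,d,r,t=c; return cv2.projectPoints(np.array(P,float).reshape(-1,1,3),r,t,K,d)[0][:,0]
E
python3 - <<'E'
from h import *
for n in ('scene','side'):
    save(robot.grab_frame(n),n+'0.png'); o,_=ray(cam(n),(320,200)); print(n,o,at_z(cam(n),(320,200),0.06))
print(robot.get_state()['time'])
E
```

```text
scene [ 1.03927717 -0.48433218  0.83873204] [0.55671124 0.0009901  0.06      ]
side [ 0.4451072  -0.60067504  0.66571608] [0.59975523 0.02417096 0.06      ]
0.1
```

View pics/scene0.png

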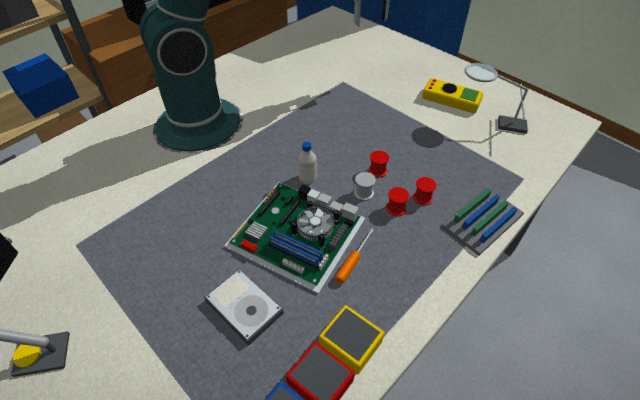

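View pics/side0.png

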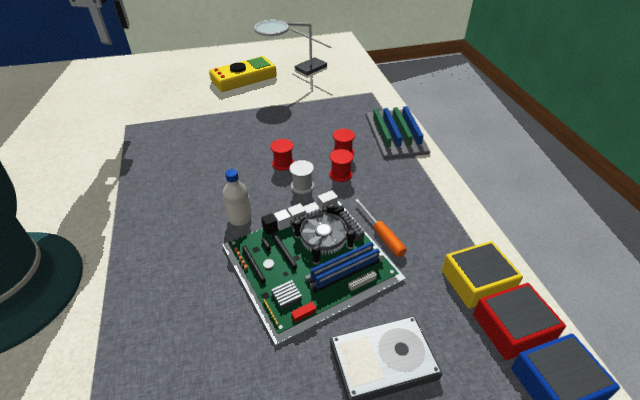

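The scene view shows the fan at about (315,221) and the side view shows it at about (323,230). I'll enlarge both.

Run:
```python
from h import *
a=cv2.imread('pics/scene0.png')[190:265,270:370]; b=cv2.imread('pics/side0.png')[190:265,275:375]
cv2.imwrite('pics/crop0.png',np.vstack([cv2.resize(x,(400,300),interpolation=cv2.INTER_CUBIC) for x in (a,b)]) if 0 else np.hstack([cv2.resize(x,(400,300),interpolation=cv2.INTER_CUBIC) for x in (a,b)]))
print(at_z(cam('scene'),(315,221),.053),at_z(cam('side'),(323,230),.053))
```

```text
[ 0.59075795 -0.05096172  0.053     ] [ 0.58655802 -0.0509391   0.053     ]
```

View pics/crop0.png

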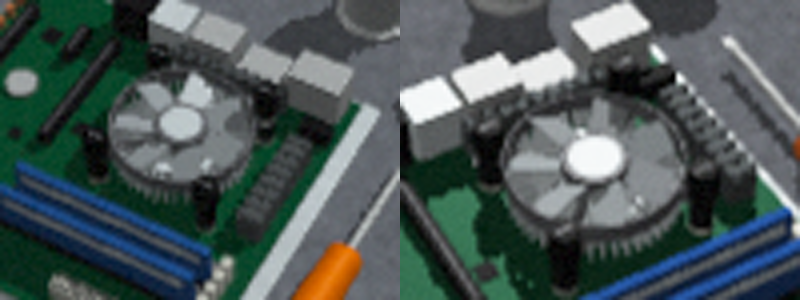

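The scene crop shows pins at about crop (95,145), (205,190), (265,95) and one by the sockets. The resolution is too low to tell which is up, so I'll take a wrist view from above.

Run:
```python
from h import *
s=cam('scene'); a=at_z(s,(275,232.5),.056); b=at_z(s,(322.5,253.5),.056); print('mem dir',b-a, np.degrees(np.arctan2(*(b-a)[1::-1])))
R=np.array(robot.get_state()['tool_rot']); print(R.round(3))
robot.move_ptp([0.588,-0.051,0.26],R)
c=cam('wrist'); save(robot.grab_frame('wrist'),'w1.png')
o,_=ray(c,(320,200)); print(o,c[0],proj(c,[.589,-.051,.053]),robot.get_state()['time'])
```

```text
mem dir [0.1208146  0.03533838 0.        ] 16.304245770897445
[[-0.938  0.346 -0.   ]
 [ 0.346  0.938 -0.001]
 [-0.    -0.001 -1.   ]]
[ 0.52679011 -0.02610928  0.42061064] [[320.75689083   0.         319.22352521]
 [  0.         320.75689083 201.77291337]
 [  0.           0.           1.        ]] [[317.98386484 186.25067223]] 2.7583
```

View pics/w1.png

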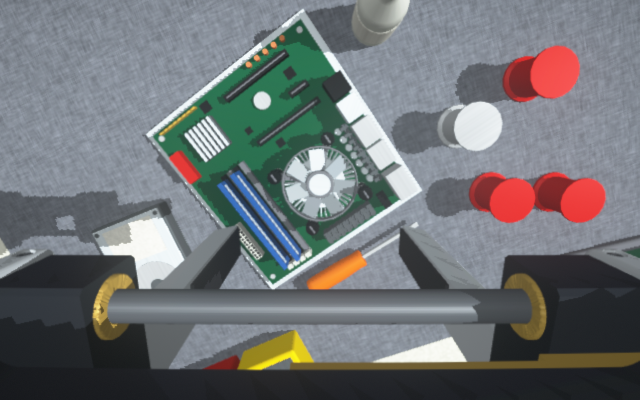

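The wrist view has the fan at (318,184) and pins near (275,177), (312,229), (364,192) and (327,139). All four look alike from straight above, so I'll take a closer tilted view to compare heights.

Run:
```python
from h import *
st=robot.get_state(); Rt=np.array(st['tool_rot']); p=np.array(st['ee_pos']); K,d,r,t=cam('wrist'); Rc=cv2.Rodrigues(r)[0].T
Ct=Rt.T@(-Rc@t-p); Rtc=Rt.T@Rc   # camera in tool frame
print(Ct.round(3),Rtc.round(3))
fan=np.array([.588,-.051,.05])
best=[]
for D in (.25,.28,.32):
 for el in (40,50,60):
  for az in range(0,360,20):
    for roll in (0,180):
      e,a=np.radians([el,az]); v=-np.array([np.cos(e)*np.cos(a),np.cos(e)*np.sin(a),np.sin(e)])
      y=np.array([0,0,-1.])-(-v[2])*v; y/=np.linalg.norm(y)
      if roll: y=-y
      # aim so that the fan is above gripper: pixel row ~150
      Rw=np.c_[np.cross(y,v),y,v]; q=cv2.Rodrigues(np.array([-np.arctan(50/320.),0,0]))[0]
      Rw=Rw@q; cp=fan-D*v
      R=Rw@Rtc.T; pos=cp-R@Ct
      tip=pos+.019*R[:,2]
      if tip[2]<.1: continue
      s=robot.ik(pos,R)
      if s is not None: best.append((D,el,az,roll,pos.round(3),round(float(np.abs(np.array(s)-st['qpos']).max()),2),tip.round(3)))
for b in sorted(best,key=lambda b:(b[1],b[0],b[5]))[:25]: print(b)
```

```text
[ 0.066  0.001 -0.161] [[ 0.    -0.974 -0.227]
 [ 1.     0.    -0.   ]
 [ 0.    -0.227  0.974]]
(0.25, 40, 120, 180, array([ 0.572, -0.025,  0.146]), 1.68, array([ 0.579, -0.037,  0.133]))
(0.25, 40, 100, 180, array([ 0.582, -0.021,  0.146]), 1.72, array([ 0.584, -0.035,  0.133]))
(0.25, 40, 80, 180, array([ 0.592, -0.021,  0.146]), 1.79, array([ 0.59 , -0.034,  0.133]))
(0.25, 40, 60, 180, array([ 0.602, -0.024,  0.146]), 1.9, array([ 0.595, -0.036,  0.133]))
(0.25, 40, 140, 180, array([ 0.564, -0.032,  0.146]), 2.01, array([ 0.574, -0.041,  0.133]))
(0.25, 40, 40, 180, array([ 0.611, -0.031,  0.146]), 2.05, array([ 0.6  , -0.039,  0.133]))
(0.25, 40, 160, 180, array([ 0.559, -0.042,  0.146]), 2.17, array([ 0.572, -0.046,  0.133]))
(0.25, 40, 20, 180, array([ 0.616, -0.04 ,  0.146]), 2.25, array([ 0.603, -0.044,  0.133]))
(0.25, 40, 180, 180, array([ 0.558, -0.052,  0.146]), 2.66, array([ 0.571, -0.052,  0.133]))
(0.25, 40, 0, 180, array([ 0.618, -0.05 ,  0.146]), 2.67, array([ 0.605, -0.05 ,  0.133]))
(0.25, 40, 340, 180, array([ 0.617, -0.06 ,  0.146]), 2.99, array([ 0.604, -0.056
[... 602 characters left out ...]
 , -0.062,  0.146]), 4.55, array([ 0.573, -0.058,  0.133]))
(0.28, 40, 100, 180, array([0.578, 0.001, 0.165]), 1.73, array([ 0.58 , -0.012,  0.152]))
(0.28, 40, 120, 180, array([ 0.56 , -0.005,  0.165]), 1.73, array([ 0.567, -0.017,  0.152]))
(0.28, 40, 80, 180, array([0.596, 0.002, 0.165]), 1.8, array([ 0.594, -0.012,  0.152]))
(0.28, 40, 60, 180, array([ 0.614, -0.004,  0.165]), 1.91, array([ 0.607, -0.016,  0.152]))
(0.28, 40, 140, 180, array([ 0.546, -0.018,  0.165]), 1.92, array([ 0.557, -0.026,  0.152]))
(0.28, 40, 40, 180, array([ 0.628, -0.016,  0.165]), 2.06, array([ 0.618, -0.025,  0.152]))
(0.28, 40, 160, 180, array([ 0.537, -0.034,  0.165]), 2.09, array([ 0.55 , -0.038,  0.152]))
```

Run:
```python
from h import *
robot.gripper_to(0.0)
Ct=np.array([.066,.001,-.161]); Rtc=np.array([[0,-.974,-.227],[1,0,0],[0,-.227,.974]])
U,_,V=np.linalg.svd(Rtc);Rtc=U@V
fan=np.array([.588,-.051,.05]); D=.28; e,a=np.radians([50,130]); v=-np.array([np.cos(e)*np.cos(a),np.cos(e)*np.sin(a),np.sin(e)])
y=np.array([0,0,-1.])+v[2]*v; y=-y/np.linalg.norm(y)
Rw=np.c_[np.cross(y,v),y,v]@cv2.Rodrigues(np.array([-np.arctan(50/320.),0,0]))[0]
R=Rw@Rtc.T; pos=fan-D*v-R@Ct
print(pos, robot.ik(pos,R)); robot.move_ptp(pos,R)
c=cam('wrist'); np.save('c2.npy',np.array(list(c),dtype=object),allow_pickle=True)
im=robot.grab_frame('wrist'); save(im,'w2.png'); print(proj(c,fan),robot.get_state()['time'],robot.get_state()['opening'])
o=cv2.rotate(im,cv2.ROTATE_180); save(cv2.resize(im[60:260,187:453],(798,600),interpolation=cv2.INTER_CUBIC),'w2c.png')
```

```text
[ 0.5664501  -0.02687355  0.17241918] [-1.07084773  0.41317361  0.90753484  2.12815564  0.49110589  0.51421258
  0.04275538]
[[319.46387279 150.99617881]] 5.55 0.0005239927761860944
```

View pics/w2c.png

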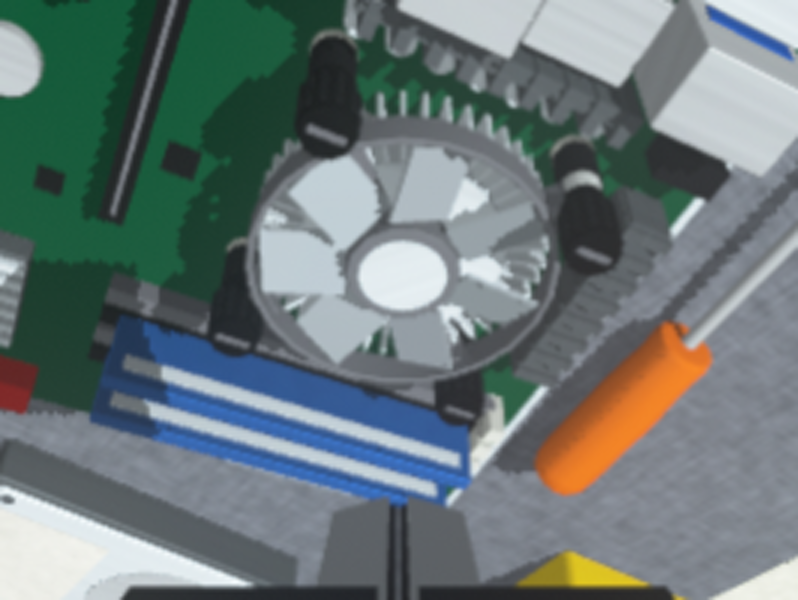

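The picture is upside down. The pins are A at crop (328,135), B at (593,255), C at (233,342) and D at (460,411). Only B, on the socket-side +x corner, shows a white shaft band, at (582,180). B is therefore the open pin. Next I'll fit the layout to locate it and check that its height agrees.

Run:
```python
from h import *
from scipy.optimize import least_squares
c=cam('wrist')
px=lambda x,y:(187+x/3-.33,60+y/3-.33)
obs=np.array([px(328,136),px(593,256),px(233,342),px(460,411)])
# board corners: A(-,+) B(+,+) C(-,-) D(+,-)
s=np.array([[-1,1],[1,1],[-1,-1],[1,-1]])*.0375
def pts(q):
    ca,sa=np.cos(q[2]),np.sin(q[2]); xy=s@np.array([[ca,sa],[-sa,ca]])+q[:2]
    return np.c_[xy,[.06,q[3],.06,.06]]
f=least_squares(lambda q:(proj(c,pts(q))-obs).ravel(),[.588,-.051,.28,.06])
print(f.x,np.degrees(f.x[2]),f.fun.round(2)); P=pts(f.x); print(P.round(4))
for z in (.0655,.067): print(at_z(c,obs[1],z))
for n in ('scene','side'):
    im=cv2.imread(f'pics/{n}0.png'); u=proj(cam(n),np.r_[P,[[*f.x[:2],.053]]]); print(n,u.round(1)[[1,4]])
    m=u[4]; x0,y0=int(m[0])-50,int(m[1])-40
    z=cv2.resize(im[y0:y0+80,x0:x0+100],None,fx=4,fy=4,interpolation=cv2.INTER_CUBIC)
    for a in u: cv2.drawMarker(z,(int((a[0]-x0+.5)*4),int((a[1]-y0+.5)*4)),(0,0,255),cv2.MARKER_CROSS,8,1)
    cv2.imwrite(f'pics/{n}z.png',z)
cv2.imwrite('pics/zz.png',np.hstack([cv2.imread('pics/scenez.png'),cv2.imread('pics/sidez.png')]))
```

```text
[ 0.58807832 -0.04929074  0.26655853  0.06638903] 15.272678928474589 [-0.25  0.09  0.16 -0.03  0.16 -0.37 -0.04  0.37]
[[ 0.542  -0.023   0.06  ]
 [ 0.6144 -0.0032  0.0664]
 [ 0.5618 -0.0953  0.06  ]
 [ 0.6341 -0.0756  0.06  ]]
[ 0.61494011 -0.00374159  0.0655    ]
[ 0.6138696  -0.00306396  0.067     ]
scene [[335.9 211.7]
 [314.7 220. ]]
side [[330.6 205.6]
 [323.6 229.2]]
```

View pics/zz.png

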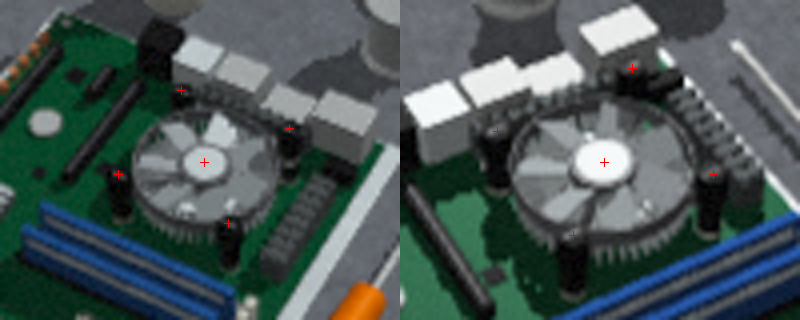

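Overlays from the fit match the scene and side views, and B's fitted top height is 66.4 mm, which is the released range. Now I'll press it, slowly and with a force stop.

Run:
```python
from h import *
p=np.array(robot.get_state()['ee_pos']); robot.move_linear([p[0],p[1],.25],velocity=.15)
R=np.array([[-.938,.346,0],[.346,.938,0],[0,0,-1.]]); U,_,V=np.linalg.svd(R); R=U@V
x,y=.6144,-.0034
robot.move_ptp([x,y,.15],R)
robot.move_linear([x,y,.092],velocity=.08); robot.pause(.2)
def rep(s): st=robot.get_state(); print(s,np.round(st['ee_pos'],4),np.round(st['force'],1),round(st['time'],2))
rep('above')
print(robot.move_linear([x,y,.0825],velocity=.012,threshold=3)); rep('contact')
print(robot.move_linear([x,y,.0770],velocity=.008,threshold=16)); rep('pressed')
```

```text
above [ 0.6147 -0.0034  0.0925] [-0.6 -0.5  0.2] 8.51
True
contact [ 0.6143 -0.0034  0.0851] [0.7 0.  1.7] 9.08
True
pressed [ 0.6146 -0.0034  0.0792] [-2.8 -0.3  9.5] 9.86
```

Run:
```python
from h import *
def rep(s): st=robot.get_state(); print(s,np.round(st['ee_pos'],4),np.round(st['force'],1),round(st['time'],2))
x,y=.6144,-.0034
robot.pause(.2); rep('hold')
print(robot.move_linear([x,y,.0765],velocity=.006,threshold=15)); rep('p2'); robot.pause(.2); rep('p2')
```

```text
hold [ 0.6146 -0.0034  0.0792] [-2.1  0.5  9.7] 10.06
True
p2 [ 0.6147 -0.0035  0.0791] [-4.   1.  11.5] 10.33
p2 [ 0.6148 -0.0034  0.0792] [-3.5 -0.1 11.9] 10.53
```

It has met a firm stop with the fingertips at about 60.1 mm. I'll draw back straight up and check.

Run:
```python
from h import *
x,y=.6144,-.0034
robot.move_linear([x,y,.10],velocity=.04); robot.move_linear([x,y,.25],velocity=.15)
# same tilted view as before
Ct=np.array([.066,.001,-.161]); Rtc=np.array([[0,-.974,-.227],[1,0,0],[0,-.227,.974]]); U,_,V=np.linalg.svd(Rtc);Rtc=U@V
fan=np.array([.588,-.051,.05]); D=.28; e,a=np.radians([50,130]); v=-np.array([np.cos(e)*np.cos(a),np.cos(e)*np.sin(a),np.sin(e)])
w=np.array([0,0,-1.])+v[2]*v; w=-w/np.linalg.norm(w)
R=np.c_[np.cross(w,v),w,v]@cv2.Rodrigues(np.array([-np.arctan(50/320.),0,0]))[0]@Rtc.T
robot.move_ptp(fan-D*v-R@Ct,R)
im=robot.grab_frame('wrist'); save(cv2.resize(im[60:260,187:453],(798,600),interpolation=cv2.INTER_CUBIC),'w3c.png')
st=robot.get_state(); print(st['time'],np.round(st['force'],1))
```

```text
13.7 [ 0.2 -0.5  1. ]
```

View pics/w3c.png

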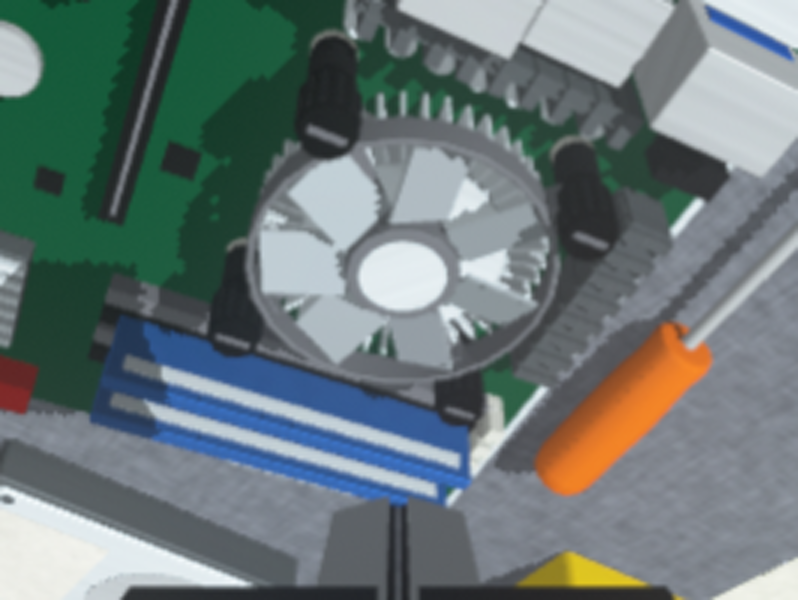

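The white band on pin B is gone and its head, now at (590,240), sits like A's. Everything else is unchanged.

```bash
python3 -c "
from rig import robot
print(robot.sign_off())"
```

```text
the job is handed in; nothing more can be done
None
```

I pressed the raised push-pin (the socket-side, far-edge corner) down to its stop at about 60 mm, level with the others, drew back, and handed the job in at about 14 s; in the last picture nothing else had moved.

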